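Hold a silver bar flush on a sloped metal tester

TASK

Test the silver bar: seat it flush in the recess of the orange sample tray, then lift the tray by its fin, tilt it to lie flat and centred on the sloped black sensor plate of the tester with the fin on the downhill side, and press gently until the sprung plate has given about half its travel. Finish while still holding the tray pressed there, with the bar still seated in it, and leave the other bars and tools alone.

Things in the scene. Friction and masses are not known exactly. Their poses are not given: they have to be found in the camera images.
- silver_bar: the silver-coloured cast bar, 60 x 40 x 10 mm (its x, y, z), about 0.25 kg, lying flat on the bench; two bars of the same size, one brass and one copper, lie near it. Origin: centre of its underside.
- tray: orange plastic sample tray, 122 x 56 mm, 13 mm high, about 0.11 kg, flat on the bench. Origin: its underside, below the centre of the recess; z up, x along its length, away from the fin. It ends 37.5 mm ahead of the origin and 84.5 mm behind.
- tray_recess (a point): centre of the recess floor, 3 mm above the tray's origin; axes as the tray's. Recess 64 x 44 mm (x, y), open above, 10 mm deep: a seated bar lies on this floor with its top level with the tray's top. The long side walls (6 mm thick) are cut away for 32 mm in the middle, down to the floor: notches for the fingers.
- tray_grip (a point): middle of the tray's upright grip fin, where it is pinched across y: 60 mm behind the tray's origin (its -x), 37 mm above the underside. Axes as the tray's. The fin is 40 mm long (x), 10 mm thick (y), flat-sided from 13 to 58 mm above the underside, top at 63 mm.
- sensor_pad: black sensor plate with a thin copper ring on the tester's sloped white head, 70 mm (x) x 52 mm (y), 14 mm proud of the head at rest. Origin: centre of its top face; z: outward normal; x: uphill. Slope 10 to 26 degrees, differs each time. The head is 140 mm wide, its low front edge 65 mm downhill of the origin; a flat display lies uphill.
- sensor_plate (a joint): how far the sensor plate is pressed in along its normal (m): 0 at rest, 0.008 at the bottom stop. Sprung: it starts to move at 4 N, 10 N at 0.004, 16 N at 0.008. It moves only along its normal and does not tilt.
- tester_head (a joint): tilt of the tester's head (rad): 0 level, more = steeper. A stiff friction hinge: stays as found under ordinary pushes.
- brass_bar: yellow brass bar, 60 x 40 x 10 mm, not wanted. Origin: centre of its underside.
- copper_bar: reddish copper bar, 60 x 40 x 10 mm, not wanted. Origin: centre of its underside.
- bench_block: loose square steel bench block, 63 x 63 x 19 mm. Origin: centre of its underside.
- loupe: loose folded loupe, black, with steel case, about 60 x 30 x 21 mm. Origin: under the lens.
- hammer: loose small hammer with wooden handle, 240 mm long, on the bench left of the robot, in front of the tester. Origin: on its underside.
Things that resemble listed ones, but are neither listed nor needed, are in the scene too. What is meant by the silver_bar is not green or turquoise, and is the smaller of those in its own colour.

How it is judged (in metres and radians):
On the way, in this order (a step that is already met when the one before it is completed fails the run):
1. the silver bar is seated flush in the tray's recess, the tray standing on the bench (height (world z) of tray below 0.004 m and angle between tray's own z axis and vertical below 0.05 rad and z of silver_bar in the frame of tray between 0.001 and 0.0045 m and horizontal distance between silver_bar and tray below 0.006 m and angle between the z axis of silver_bar and the z axis of tray, either way round below 0.06 rad), for 0.2 s.
2. the tray is lifted off the bench in the fingers with the bar in it (height (world z) of tray above 0.04 m and contact force between the fingers and tray above 1 N and distance between silver_bar and tray below 0.008 m), for 0.2 s.
At the end, for the whole second after the job is handed in: Fingers hold the tray still, its underside flush on the sensor plate (0.05 rad, 2 mm), origin within 12 mm of the plate centre along each plate axis, fin downhill; plate pressed in 1.5 to 6.8 mm, over 4 N; the silver bar seated in the recess (within 1.5 mm of its floor) (angle between the z axis of tray and the z axis of sensor_pad, either way round below 0.05 rad and z of tray in the frame of sensor_pad between -0.002 and 0.002 m and x of tray in the frame of sensor_pad between -0.012 and 0.012 m and y of tray in the frame of sensor_pad between -0.012 and 0.012 m and x of tray_grip in the frame of sensor_pad below -0.035 m and value of joint sensor_plate between 0.0015 and 0.0068 m and contact force between the fingers and tray above 1 N and contact force between tray and sensor_pad above 4 N and linear speed of tray below 0.02 m/s and distance between silver_bar and tray below 0.0075 m and z of silver_bar in the frame of tray below 0.0045 m and angle between the z axis of silver_bar and the z axis of tray, either way round below 0.06 rad); the arm keeps its last pose, push and grip.
It fails at once if the tray strikes or is forced onto the sensor plate (over 40 N) (contact force between tray and sensor_pad above 40 N).
It fails at once if another bar or a tool is disturbed (moved more than 20 mm) (distance of any of brass_bar, copper_bar, bench_block, loupe, hammer from where it was at the start of the episode above 0.02 m).
It also fails if it takes over 54 s, if anything falls off the work surface, if the arm or the gripper's body presses on something with over 40 N, if the wrist force passes 120 N, or if a joint passes its speed limit or range.

ROBOT

A 6-joint arm with a two-finger parallel gripper is mounted at the origin on the work surface. World frame = base frame: x ahead of the robot, y to its left, z up, the work surface at z = 0. Lengths are in m, angles in degrees, forces in N, time in s.
With the tool pointing down it reaches from about 0.325 to 0.775 m from the base axis. Payload 5.5 kg.
Tool frame: the origin (TCP) lies midway between the tips of the shut fingers; the grasp point (between the pads) lies 19 mm behind it; z points along the fingers, y is the line along which they close (so a half turn about z gives the same grasp; the last joint's range is limited). The gripper opens to 85 mm and grips with 20 to 120 N. Pads are 22 mm wide; open, the fingers measure 114 mm over their backs; the gripper's body (76 mm by 85 mm) begins 54 mm behind the grasp point. The pads swing forward as they close: fully open they stand 13 mm farther back than shut.
Start: joints at [60.865, 5.22, 70.514, -0, 104.267, -3.249], TCP at [0.262, 0.54, 0.231] pointing down, gripper open.
Joint ranges: [-164.24, 164.24], [-49.07, 125.15], [9.68, 141.18], [-86.29, 266.29], [3.28, 154.24], [-151.56, 151.56]. Speed limits (degrees/s): [147.25, 147.25, 172.46, 180, 180, 180].

INTERFACE

Orientations are given as [roll, pitch, yaw] about the fixed x, y, z axes, in that order (R = Rz(yaw) Ry(pitch) Rx(roll)).
In Python, from cell import ctrl gives the robot as it stands.
- The arm moves only by the tool play_rows, never from a script. Its argument "steps" is a list of rows, each an object of numbers: "x", "y", "z": the shift along the tool's x, y, z in units of 50 mm (1.0 is 50 mm); "rx", "ry", "rz": the turn, a rotation vector about the tool's x, y, z in units of 6 degrees (1.0 is 6 degrees); "jaw": the opening, from 0 (shut) to 1 (fully open). A call has 1 to 10 rows; each row is the pose to reach, as a shift and turn from the pose commanded when the call began, along the tool's axes at that moment; what a row does not reach only later rows make up. A row lasts 1/8 s, in which the tool goes at most 62.5 mm and 10.7 degrees, less where a joint would pass 70% of its speed; a pose out of reach is approached as far as the arm can. A call with a gripper value outside its range is refused whole. The fingers move at their own pace and stop on an object; the grip force is fixed at half the most. Time passes only in rows, so rows that repeat a pose let the fingers close. It gives the time, the measured TCP pose, the force, the opening and the grip force at its end, in the units of the state.
- ctrl.read_state(): the state, without advancing time (a new reading comes with each control period).
- ctrl.get_image(name): name is "scene" or "top" or "wrist"; returns a dict with "pixels" (480x640x3 uint8, red, green, blue), "z_map" (480x640 float32, m along the optical axis (not along the pixel's ray), 0 where there is no reading), "fovy" (degrees; the focal length in pixels is half the picture's height over the tangent of half this angle, whatever the lens; pixels are square), "cx", "cy" (the principal point, pixels), "k1" (the pictures are not rectified: a ray, as slopes to the right and down, at radius r is drawn at 1 + k1 r^2 times it, then the intrinsics apply), "camera_from_world" (4x4, takes a point from world to camera coordinates); the wrist camera has in their place "hand_eye" (4x4, takes a point from camera to tool coordinates, whose origin is the TCP and whose axes are the flange's). Camera axes: x right, y up, looking along -z (the intrinsics and any distortion apply to the point x, -y, -z); pixel columns grow to the right and rows downward; lengths in m; the calibration is good to about 2 mm. A picture is of the moment at which its call begins: read the wrist's pose just before it.
- ctrl.hand_in(): hands the job in; it is judged then, once.
The state is a dict: "t": time; "qpos": joint angles; "qvel": joint speeds; "joint_efforts": joint torques, N m; "ee_pos": TCP position; "tool_rot": TCP orientation; "ft_force": force on the tool from outside, world axes, zero at the start; "wrist_torque": the same for the moment, N m; "finger_gap": finger opening in m; "gripper_force": force on a finger pad.
Only numpy, scipy, OpenCV 4.12 (cv2) and the standard library are available. Lean on these libraries where they do the work, as an engineer would, in place of code of your own. Each camera call takes 0.05 s, during which the arm holds its last target. There are 200 camera calls.

## Working session

There is one attempt and no reset: what is moved stays moved. The work goes in short steps, Python scripts to look and compute and a tool call to move; the robot and the scene stay as the last step left them, time stands still between calls to the robot, and variables do not carry over. Pictures are saved under pics/ and viewed, at most 10 in all, crops included, and the job is handed in when it is done.

Besides the shell and the picture viewer there is one more tool, called after "Emit:" in YAML: its name, and indented under it one key for each argument. play_rows: Moves the arm, as the interface text tells. Its arguments: {"type":"object","properties":{"steps":{"type":"array","items":{"type":"object","properties":{"x":{"type":"number"},"y":{"type":"number"},"z":{"type":"number"},"rx":{"type":"number"},"ry":{"type":"number"},"rz":{"type":"number"},"jaw":{"type":"number"}}}}},"required":["steps"]}

```bash
ls; mkdir -p pics; cat > h.py <<'E'
import numpy as np, cv2
from cell import ctrl
from scipy.spatial.transform import Rotation as R
def snap(name):
    s=ctrl.read_state(); d=ctrl.get_image(name); d['s']=s
    if 'camera_from_world' in d: d['wc']=np.linalg.inv(np.array(d['camera_from_world']))
    else:
        T=np.eye(4); T[:3,:3]=R.from_euler('xyz',s['tool_rot'],degrees=True).as_matrix(); T[:3,3]=s['ee_pos']
        d['wc']=T@np.array(d['hand_eye'])
    d['f']=240/np.tan(np.radians(d['fovy'])/2)
    return d
def rays(d,uv):
    uv=np.atleast_2d(np.array(uv,float)); K=np.array([[d['f'],0,d['cx']],[0,d['f'],d['cy']],[0,0,1]])
    p=cv2.undistortPoints(uv[:,None],K,np.array([d['k1'],0,0,0.]))[:,0]
    v=np.c_[p[:,0],-p[:,1],-np.ones(len(p))]
    return d['wc'][:3,3], v@d['wc'][:3,:3].T
def onplane(d,uv,z):
    o,v=rays(d,uv); return o+v*((z-o[2])/v[:,2])[:,None]
def depthpts(d,uv):
    o,v=rays(d,uv); uv=np.atleast_2d(uv).astype(int); return o+v*d['z_map'][uv[:,1],uv[:,0]][:,None]
def save(d,fn): cv2.imwrite(fn,d['pixels'][:,:,::-1])
E
python3 - <<'E'
from h import *
import pickle
for n in ('scene','top','wrist'):
    d=snap(n); save(d,f'pics/{n}0.png'); pickle.dump(d,open(n+'0.pkl','wb')); print(n,d['wc'].round(3).tolist(),d['f'],d['k1'],d['cx'],d['cy'],(d['z_map']>0).mean())
print(ctrl.read_state())
E
```

```text
pics
scene [[0.602, -0.633, 0.486, 1.019], [0.799, 0.473, -0.372, -0.451], [0.005, 0.612, 0.791, 0.938], [0.0, 0.0, 0.0, 1.0]] 571.3731899891404 -0.0312917075046975 312.73796071828986 237.89394090509117 0.996015625
top [[0.01, 0.991, -0.135, 0.331], [-1.0, 0.009, -0.009, -0.063], [-0.007, 0.135, 0.991, 1.28], [0.0, 0.0, 0.0, 1.0]] 603.9979355529218 -0.031757603090283484 320.7152497131667 233.7304148298583 0.9959114583333334
wrist [[0.436, -0.862, -0.257, 0.197], [0.9, 0.418, 0.126, 0.572], [-0.001, -0.286, 0.958, 0.373], [0.0, 0.0, 0.0, 1.0]] 373.78730051747254 -0.028261214608895743 328.53959829739966 241.07612343871753 0.9962174479166667
{'t': 0.15, 'qpos': array([ 6.08632207e+01,  5.25504263e+00,  7.05674310e+01, -7.16083194e-04,
        1.04268159e+02, -3.24844954e+00]), 'qvel': array([-0.01979294, -0.11824694, -0.19052045, -0.01404584,  0.03649662,
       -0.07954116]), 'joint_efforts': array([ 1.76593079e-03, -4.59369028e+01, -4.18526244e+01,  1.45594026e-05,
        9.44706495e-03, -3.14104079e-05]), 'ee_pos': array([0.26186407, 0.5395886 , 0.23037756]), 'tool_rot': array([-1.79909474e+02, -4.44260388e-03,  1.54111491e+02]), 'ft_force': array([ 0.75439842, -1.05943896, -0.00529049]), 'wrist_torque': array([ 0.0196202 , -0.0389462 ,  0.01431027]), 'gripper_force': 0.0, 'finger_gap': 0.08541671143328439}
```

View pics/top0.png

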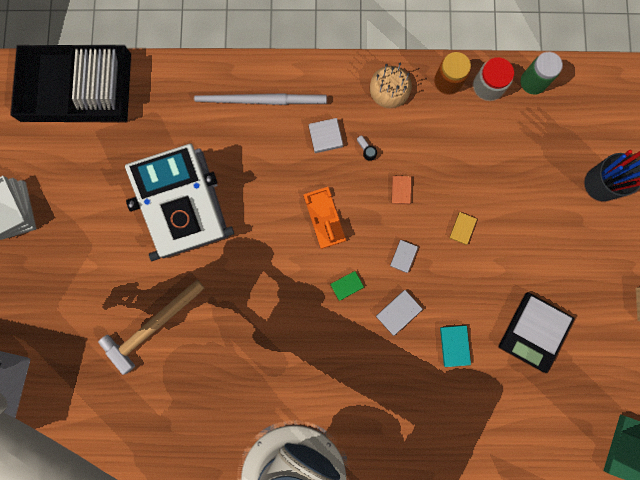

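View pics/scene0.png

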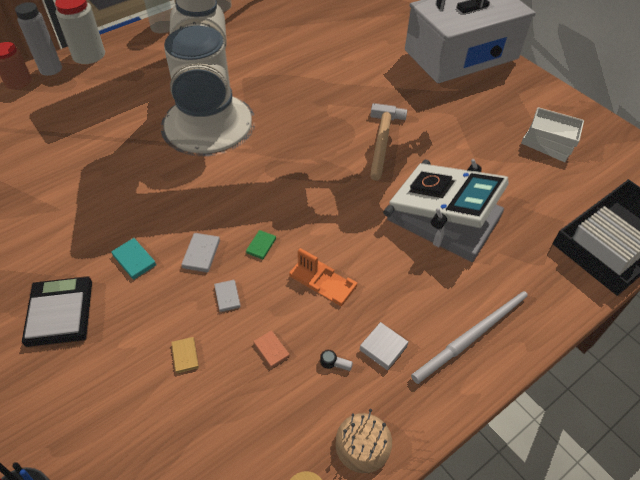

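The top view shows the small silver bar at (404,256), with a larger decoy at (400,312). The tray is at (325,217) with its fin at the lower end, and the tester plate is at (182,217). The scene view agrees: bar (227,296), tray (322,280), pad (431,182). I'll measure these coarsely first.

```bash
cat >> h.py <<'E'
def comp(mask,seed=None):
    n,l,st,c=cv2.connectedComponentsWithStats(mask.astype(np.uint8))
    if seed is None: k=1+np.argmax(st[1:,4])
    else:
        k=l[int(seed[1]),int(seed[0])]
    return l==k
def px(m): v,u=np.nonzero(m); return np.c_[u,v]
def hsv(d): return cv2.cvtColor(d['pixels'],cv2.COLOR_RGB2HSV)
def rect(P):  # min-area rect of xy points -> centre, long-axis yaw, sizes
    (c,s,a)=cv2.minAreaRect((np.asarray(P)[:,:2]*1000).astype(np.float32))
    if s[0]<s[1]: a+=90; s=s[::-1]
    return np.array(c)/1000,((a+90)%180)-90,np.array(s)
E
python3 - <<'E'
from h import *
import pickle
for n,sb,st,sp in (('top',(404,256),(325,205),(182,217)),('scene',(227,296),(340,288),(431,182))):
    d=pickle.load(open(n+'0.pkl','rb')); H=hsv(d)
    m=comp((H[...,1]<70)&(H[...,2]>90),sb); uv=px(m)
    print(n,'bar',m.sum(),uv.mean(0),rect(onplane(d,uv,.01)),np.median(depthpts(d,uv)[:,2]))
    m=comp((H[...,0]>4)&(H[...,0]<16)&(H[...,1]>190)&(H[...,2]>120)); uv=px(m); P=depthpts(d,uv)
    print('tray',m.sum(),uv.mean(0),rect(P[P[:,2]<.02]),P[P[:,2]>.045].mean(0),np.percentile(P[:,2],[1,20,50,80,99]))
    m=comp((H[...,2]<60),sp); uv=px(m); print('pad',m.sum(),uv.min(0),uv.max(0))
    # pad plane from depth
    P=depthpts(d,uv);c=P.mean(0)
    w=np.linalg.svd(P-c)[2]; nrm=w[2]*np.sign(w[2][2]); print(c,np.median(P,0),nrm,np.degrees(np.arccos(nrm[2])),rect(P))
E
```

```text
top bar 550 [403.72       255.97454545] (array([ 0.45835294, -0.22784665]), -21.914596557617188, array([60.68509674, 40.24249649])) 0.009923430603189454
tray 1528 [323.96727749 216.85209424] (array([ 0.54197308, -0.0591592 ]), 18.51250648498535, array([126.609375  ,  58.96109772])) [ 0.48906621 -0.06925451  0.17241998] [-0.00309526  0.00240839  0.00931259  0.01441144  0.06558429]
pad 157 [173 212] [186 225]
[0.5214144  0.23099817 0.08714911] [0.52118984 0.23100183 0.08704826] [-0.33918459 -0.13572339  0.93087753] 21.427978479420343 (array([0.52176361, 0.23126439]), -7.530609130859375, array([25.99282455, 25.76401138]))
scene bar 579 [226.62176166 294.59240069] (array([ 0.4592218 , -0.22886389]), -21.9329833984375, array([63.83773041, 40.47466278])) 0.010902478478934219Traceback (most recent call last):
  File "<stdin>", line 7, in <module>
  File "h.py", line 24, in comp
    if seed is None: k=1+np.argmax(st[1:,4])
                         ~~~~~~~~~^^^^^^^^^^
    return _wrapfunc(a, 'argmax', axis=axis, out=out, **kwds)
    return bound(*args, **kwds)
ValueError: attempt to get argmax of an empty sequence
```

```bash
cat >> h.py <<'E'
def rel(c,t):
    """c,t=(pos,R): shift/turn in row units"""
    s=c[1].as_matrix().T@(np.array(t[0])-c[0])/.05; w=(c[1].inv()*t[1]).as_rotvec(degrees=True)/6
    return s.round(3),w.round(3)
def apply(c,s,w): return (np.array(c[0])+c[1].apply(np.array(s)*.05), c[1]*R.from_rotvec(np.array(w)*6.,degrees=True))
def E(r,p,y): return R.from_euler('xyz',[r,p,y],degrees=True)
def now(): s=ctrl.read_state(); return np.array(s['ee_pos']),E(*s['tool_rot'])
E
python3 - <<'E'
from h import *
c=(np.array([.262,.54,.231]),E(180,0,154.116))
print(rel(c,((.52,.23,.25),E(180,0,66))))
E
```

```text
(array([-7.349, -3.325, -0.38 ]), array([ 0.   , -0.   , 14.686]))
```

Emit:
play_rows:
  steps:
    - {"x": -7.35,"y": -3.33,"z": -0.4,"rz": 14.7,"jaw": 1}
    - {"x": -7.35,"y": -3.33,"z": -0.4,"rz": 14.7,"jaw": 1}
    - {"x": -7.35,"y": -3.33,"z": -0.4,"rz": 14.7,"jaw": 1}
    - {"x": -7.35,"y": -3.33,"z": -0.4,"rz": 14.7,"jaw": 1}
    - {"x": -7.35,"y": -3.33,"z": -0.4,"rz": 14.7,"jaw": 1}
    - {"x": -7.35,"y": -3.33,"z": -0.4,"rz": 14.7,"jaw": 1}
    - {"x": -7.35,"y": -3.33,"z": -0.4,"rz": 14.7,"jaw": 1}
    - {"x": -7.35,"y": -3.33,"z": -0.4,"rz": 14.7,"jaw": 1}
    - {"x": -7.35,"y": -3.33,"z": -0.4,"rz": 14.7,"jaw": 1}
    - {"x": -7.35,"y": -3.33,"z": -0.4,"rz": 14.7,"jaw": 1}

```text
schema error: expected keys x, y, z, rx, ry, rz, jaw
```

```bash
python3 - <<'E'
from h import *
import pickle
d=snap('wrist'); save(d,'pics/w1.png'); pickle.dump(d,open('w1.pkl','wb'))
print(d['s']['ee_pos'],d['s']['tool_rot'],d['s']['qpos'],d['s']['t'])
c=(np.array([.262,.54,.231]),E(180,0,154.116)); c=apply(c,(-7.35,-3.33,-.4),(0,0,14.7)); print(c[0],c[1].as_euler('xyz',degrees=True)); print(rel(c,((.53,-.15,.21),E(180,0,-22))))
E
```

```text
[0.26186407 0.5395886  0.23037756] [-1.79909474e+02 -4.44260388e-03  1.54111491e+02] [ 6.08632207e+01  5.25504263e+00  7.05674310e+01 -7.16083194e-04
  1.04268159e+02 -3.24844954e+00] 0.15
[0.51994663 0.22977099 0.251     ] [-180.       0.      65.916]
(array([-6.852,  3.283,  0.82 ]), array([-0.   , -0.   , 14.653]))
```

View pics/w1.png

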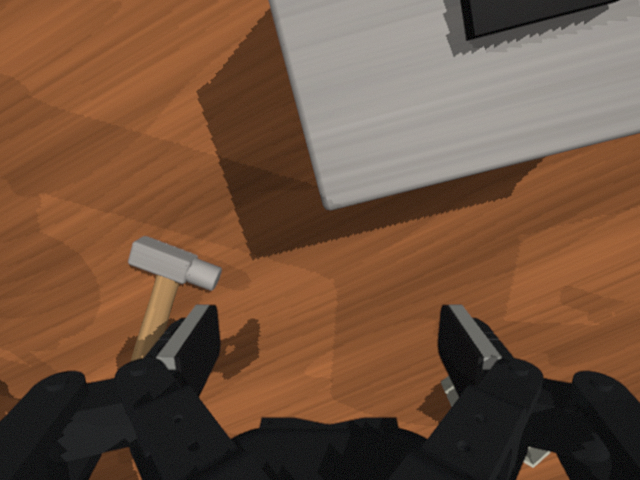

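All row keys are required (the view showed the hammer and grey box from the start pose, at nothing needed). I'll resend the move.

Emit:
play_rows:
  steps:
    - {"x": -7.35,"y": -3.33,"z": -0.4,"rx": 0,"ry": 0,"rz": 14.7,"jaw": 1}
    - {"x": -7.35,"y": -3.33,"z": -0.4,"rx": 0,"ry": 0,"rz": 14.7,"jaw": 1}
    - {"x": -7.35,"y": -3.33,"z": -0.4,"rx": 0,"ry": 0,"rz": 14.7,"jaw": 1}
    - {"x": -7.35,"y": -3.33,"z": -0.4,"rx": 0,"ry": 0,"rz": 14.7,"jaw": 1}
    - {"x": -7.35,"y": -3.33,"z": -0.4,"rx": 0,"ry": 0,"rz": 14.7,"jaw": 1}
    - {"x": -7.35,"y": -3.33,"z": -0.4,"rx": 0,"ry": 0,"rz": 14.7,"jaw": 1}
    - {"x": -7.35,"y": -3.33,"z": -0.4,"rx": 0,"ry": 0,"rz": 14.7,"jaw": 1}
    - {"x": -7.35,"y": -3.33,"z": -0.4,"rx": 0,"ry": 0,"rz": 14.7,"jaw": 1}
    - {"x": -7.35,"y": -3.33,"z": -0.4,"rx": 0,"ry": 0,"rz": 14.7,"jaw": 1}
    - {"x": -7.35,"y": -3.33,"z": -0.4,"rx": 0,"ry": 0,"rz": 14.7,"jaw": 1}

```text
t: 1.45
ee_pos: [0.5199, 0.2294, 0.251]
tool_rot: [-180.0, 0.0, 65.9]
ft_force: [0.3, 0.3, -0.4]
finger_gap: 0.0849
gripper_force: 0.0
```

```bash
python3 - <<'E'
from h import *
import pickle
d=snap('wrist'); save(d,'pics/w2.png'); pickle.dump(d,open('w2.pkl','wb'))
print(d['s']['ee_pos'],d['s']['tool_rot'],d['s']['qpos'],d['s']['qvel'],d['s']['t'])
E
```

```text
[0.51991369 0.22940259 0.25097606] [-1.79979090e+02  2.18925748e-02  6.59257027e+01] [ 2.03791317e+01  6.12410873e-01  7.32757368e+01 -1.02410494e-03
  1.06142110e+02  4.44531486e+01] [ 0.36679718 -0.13484409  0.00783109 -0.09974982  0.05962977 -1.11840191] 1.45
```

View pics/w2.png

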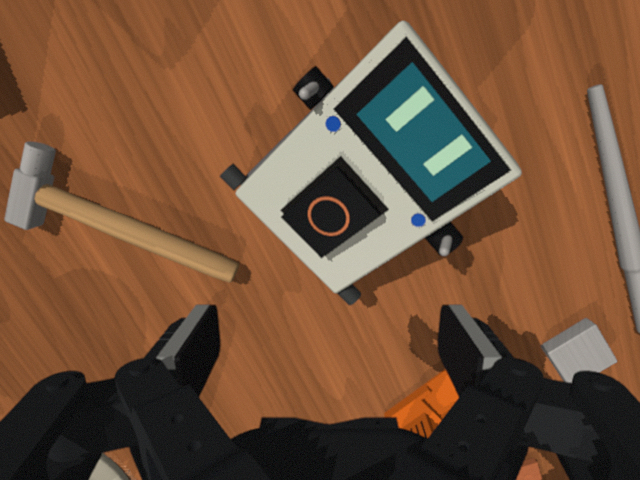

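The wrist view shows the pad's copper ring at (329,216), with the pad corners roughly at (283,212), (342,158), (386,210) and (325,256). Next I'll fit the pad plane and head slope.

```bash
cat > pad.py <<'E'
from h import *
import pickle,sys
def plane(P):
    for _ in range(6):
        c=P.mean(0); w=np.linalg.svd(P-c,full_matrices=False)[2]; n=w[2]*np.sign(w[2][2]); r=(P-c)@n
        P=P[np.abs(r)<max(2*np.median(np.abs(r)),.0008)]
    return c,n
def padfit(d,seed,hs):
    H=hsv(d); sat=H[...,1].astype(int)
    blk=H[...,2]<75
    ring=(H[...,0]<16)&(H[...,1]>90)&(H[...,2]>90)
    near=np.zeros_like(blk); near[seed[1]-70:seed[1]+70,seed[0]-70:seed[0]+70]=1
    cl=cv2.morphologyEx(((blk|ring)&near).astype(np.uint8),cv2.MORPH_OPEN,np.ones((3,3)))
    m=comp(cl,(seed[0],seed[1]-2)); uv=px(m)
    core=np.abs(uv-seed).max(1)<hs
    c,n=plane(depthpts(d,uv[core])); P=depthpts(d,uv); r=(P-c)@n
    x=np.array([0,0,1.])-n*n[2]; x/=np.linalg.norm(x); y=np.cross(n,x)
    # ray to plane, keep pixels whose depth lies on it
    on=np.abs(r)<.004; o,v=rays(d,uv[on]); Q=o+v*((c-o)@n/(v@n))[:,None]-c
    q=np.c_[Q@x,Q@y]; rc,ra,rs=rect(q)
    u2=px(ring&near); o,v=rays(d,u2); Q2=o+v*((c-o)@n/(v@n))[:,None]
    q2=np.c_[(Q2-c)@x,(Q2-c)@y]; e=cv2.minEnclosingCircle((q2*1000).astype(np.float32))
    W=px(((sat<60)&(H[...,2]>120)&near)); Pw=depthpts(d,W); cw,nw=plane(Pw)
    C=c+x*rc[0]+y*rc[1]; 
    print('pad centre rect',C.round(4),'size',rs.round(1),'ang',round(ra,2),'n',n.round(4),'slope',np.degrees(np.arccos(n[2])).round(2),'xyaw',np.degrees(np.arctan2(x[1],x[0])).round(2))
    k=np.array(e[0])/1000; print('ring centre',(c+x*k[0]+y*k[1]).round(4),'r',round(e[1],1),len(q2))
    print('head',nw.round(4),np.degrees(np.arccos(nw[2])).round(2),'yaw',np.degrees(np.arctan2(-nw[1],-nw[0])).round(2),'proud',((C-cw)@nw).round(4))
if __name__=='__main__':
    padfit(pickle.load(open('w2.pkl','rb')),np.array((329,216)),28)
    padfit(pickle.load(open('top0.pkl','rb')),np.array((180,218)),12)
    padfit(pickle.load(open('scene0.pkl','rb')),np.array((431,182)),9)
E
python3 pad.py
```

```text
pad centre rect [0.5224 0.2334 0.0879] size [70.7 52.2] ang 0.92 n [-0.3279 -0.1057  0.9388] slope 20.15 xyaw 17.87
ring centre [0.5013 0.2211 0.0792] r 87.1 3286
head [-0.3255 -0.112   0.9389] 20.13 yaw 18.99 proud 0.0142
pad centre rect [ 0.4041 -0.0171  1.0875] size [11348.    265.5] ang -9.37 n [-0.033   0.9712  0.236 ] slope 76.35 xyaw -88.05
ring centre [-0.4989 -4.1169 17.8329] r 21522.4 7558
head [-0.3317 -0.108   0.9372] 20.42 yaw 18.04 proud 1.0178
pad centre rect [0.5245 0.2291 0.0888] size [71.6 55.3] ang 6.42 n [-0.3249 -0.077   0.9426] slope 19.51 xyaw 13.33
ring centre [0.4646 0.2487 0.0698] r 318.5 10664
head [-0.3214 -0.0953  0.9421] 19.59 yaw 16.52 proud 0.0148
```

Emit:
play_rows:
  steps:
    - {"x": -6.85,"y": 3.28,"z": 0.82,"rx": 0,"ry": 0,"rz": 14.65,"jaw": 1}
    - {"x": -6.85,"y": 3.28,"z": 0.82,"rx": 0,"ry": 0,"rz": 14.65,"jaw": 1}
    - {"x": -6.85,"y": 3.28,"z": 0.82,"rx": 0,"ry": 0,"rz": 14.65,"jaw": 1}
    - {"x": -6.85,"y": 3.28,"z": 0.82,"rx": 0,"ry": 0,"rz": 14.65,"jaw": 1}
    - {"x": -6.85,"y": 3.28,"z": 0.82,"rx": 0,"ry": 0,"rz": 14.65,"jaw": 1}
    - {"x": -6.85,"y": 3.28,"z": 0.82,"rx": 0,"ry": 0,"rz": 14.65,"jaw": 1}
    - {"x": -6.85,"y": 3.28,"z": 0.82,"rx": 0,"ry": 0,"rz": 14.65,"jaw": 1}
    - {"x": -6.85,"y": 3.28,"z": 0.82,"rx": 0,"ry": 0,"rz": 14.65,"jaw": 1}
    - {"x": -6.85,"y": 3.28,"z": 0.82,"rx": 0,"ry": 0,"rz": 14.65,"jaw": 1}
    - {"x": -6.85,"y": 3.28,"z": 0.82,"rx": 0,"ry": 0,"rz": 14.65,"jaw": 1}

```text
t: 2.75
ee_pos: [0.5299, -0.1497, 0.2103]
tool_rot: [180.0, -0.0, -21.8]
ft_force: [0.5, 0.3, 0.0]
finger_gap: 0.0852
gripper_force: 0.0
```

```bash
python3 - <<'E'
from h import *
import pickle
d=snap('wrist'); save(d,'pics/w3.png'); pickle.dump(d,open('w3.pkl','wb'))
print(d['s']['ee_pos'],d['s']['tool_rot'],d['s']['qpos'],d['s']['t'])
E
```

```text
[ 0.5298749  -0.14970182  0.21032744] [ 1.79998344e+02 -4.12762187e-03 -2.17663369e+01] [-1.93152784e+01 -2.59808112e+00  8.05703395e+01 -1.87194719e-03
  1.02023689e+02  9.24506685e+01] 2.75
```

View pics/w3.png

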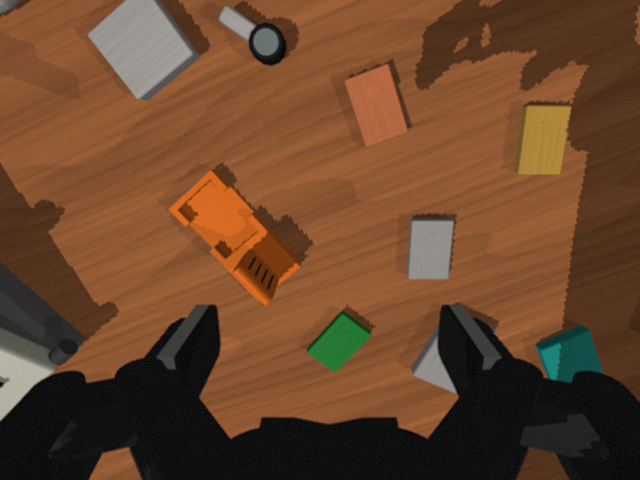

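The wrist view shows the tray with its recess near (215,215) and fin at (262,280), and the silver bar at (431,248). Next I'll measure both precisely.

```bash
cat > tb.py <<'E'
from h import *
import pickle
def bar(d,seed):
    H=hsv(d); m=comp((H[...,1]<70)&(H[...,2]>90),seed); P=depthpts(d,px(m)); zt=np.median(P[:,2])
    m&=1>0; uv=px(m); uv=uv[np.abs(P[:,2]-zt)<.004]
    r=rect(onplane(d,uv,.010)); print('bar',r[0].round(4),round(r[1],2),r[2].round(1),'z',zt.round(4)); return uv.mean(0)
def tray(d):
    H=hsv(d); m=(H[...,0]>3)&(H[...,0]<15)&(H[...,1]>200)&(H[...,2]>90); m=comp(m); uv=px(m); P=depthpts(d,uv)
    top=(P[:,2]>.0095)&(P[:,2]<.017); r=rect(onplane(d,uv[top],.013)); print('traytop',r[0].round(4),round(r[1],2),r[2].round(1),np.median(P[top,2]).round(4))
    a=np.radians(r[1]); ex=np.array([np.cos(a),np.sin(a)]); ey=np.array([-ex[1],ex[0]])
    o=r[0]+ex*.0235; print(' origin by outline',o.round(4))
    Q=onplane(d,uv[top],.013)[:,:2]-o; 
    for lab,s in (('x',Q@ex),('y',Q@ey)): print(' ',lab,np.percentile(s,[0,.5,99.5,100]).round(4))
    fin=(P[:,2]>.03); s=P[fin]; print(' fin y,x,z',np.percentile((s[:,:2]-o)@ey,[2,50,98]).round(4),np.percentile((s[:,:2]-o)@ex,[2,50,98]).round(4),np.percentile(s[:,2],[50,98]).round(4))
    ft=np.abs(P[:,2]-.063)<.006
    if ft.sum()>5:
        q=onplane(d,uv[ft],.063)[:,:2]-o; print(' fintop y,x',(q@ey).mean().round(4),(q@ex).mean().round(4),ft.sum())
    fl=(P[:,2]<.006)&(P[:,2]>-.003); q=onplane(d,uv[fl],.003)[:,:2]-o; print(' floor',np.percentile(q@ex,[2,98]).round(4),np.percentile(q@ey,[2,98]).round(4))
if __name__=='__main__':
    d=pickle.load(open('w3.pkl','rb')); a=bar(d,(431,248)); tray(d)
    # two-view height of the bar's top centre: wrist + top camera
    t=pickle.load(open('top0.pkl','rb')); b=bar(t,(404,256)); 
    o1,v1=rays(d,a); o2,v2=rays(t,b); k=np.linalg.lstsq(np.c_[v1[0],-v2[0]],o2-o1,rcond=None)[0]; print('2view',o1+v1[0]*k[0],o2+v2[0]*k[1]); tray(t)
E
python3 tb.py
```

```text
bar [ 0.4585 -0.2259] -21.81 [58.9 40.8] z 0.0102
traytop [ 0.539  -0.0578] 18.48 [121.8  57. ] 0.0134
 origin by outline [ 0.5613 -0.0503]
  x [-0.0844 -0.0838  0.0371  0.0374]
  y [-0.0285 -0.0281  0.0282  0.0285]
 fin y,x,z [-0.1314 -0.0037  0.0043] [-0.0787 -0.0581 -0.0051] [0.0604 0.3532]
 fintop y,x -0.0014 -0.0587 550
 floor [-0.0432  0.0312] [-0.0276  0.026 ]
bar [ 0.4585 -0.2277] -21.54 [60.2 40.2] z 0.0099
2view [ 0.45866271 -0.22634405  0.0089289 ] [ 0.45870027 -0.22756429  0.00909032]
traytop [ 0.5398 -0.0584] 18.61 [122.5  55.7] 0.0129
 origin by outline [ 0.562  -0.0509]
  x [-0.0847 -0.0845  0.0375  0.0377]
  y [-0.0279 -0.0279  0.0277  0.0279]
 fin y,x,z [-0.0046  0.0011  0.0618] [-0.2225 -0.0636 -0.0409] [0.062  1.2802]
 fintop y,x 0.0001 -0.0598 94
 floor [-0.0838  0.0313] [-0.0286  0.0259]
```

```bash
cat > cmd.py <<'E'
# chain of commanded moves
from h import *
c=(np.array([.262,.54,.231]),E(180,0,154.116))
for s,w in [((-7.35,-3.33,-.4),(0,0,14.7)),((-6.85,3.28,.82),(0,0,14.65))]: c=apply(c,s,w)
E
python3 - <<'E'
from cmd import *
E
mv cmd.py chain.py; python3 - <<'E'
from chain import *
print(c[0],c[1].as_euler('xyz',degrees=True))
for z in (.06,.0): print(rel(c,((.4585,-.2265,z),E(180,0,-21.8))))
E
```

```text
[ 0.52990426 -0.14983814  0.21      ] [180.      0.    -21.984]
(array([-0.75 ,  1.956,  3.   ]), array([-0.   , -0.   , -0.031]))
(array([-0.75 ,  1.956,  4.2  ]), array([-0.   , -0.   , -0.031]))
```

Emit:
play_rows:
  steps:
    - {"x": -0.4,"y": 1.0,"z": 1.0,"rx": 0,"ry": 0,"rz": 0,"jaw": 0.7}
    - {"x": -0.75,"y": 1.95,"z": 2.0,"rx": 0,"ry": 0,"rz": 0,"jaw": 0.7}
    - {"x": -0.75,"y": 1.95,"z": 3.0,"rx": 0,"ry": 0,"rz": 0,"jaw": 0.7}
    - {"x": -0.75,"y": 1.95,"z": 3.0,"rx": 0,"ry": 0,"rz": 0,"jaw": 0.7}
    - {"x": -0.75,"y": 1.95,"z": 3.0,"rx": 0,"ry": 0,"rz": 0,"jaw": 0.7}

```text
t: 3.42
ee_pos: [0.4599, -0.2263, 0.0625]
tool_rot: [180.0, -0.1, -21.9]
ft_force: [0.2, 0.1, 1.8]
finger_gap: 0.0597
gripper_force: 0.0
```

```bash
sed -i 's/((-6.85,3.28,.82),(0,0,14.65))\]/((-6.85,3.28,.82),(0,0,14.65)),((-.75,1.95,3),(0,0,0))]/' chain.py; python3 - <<'E'
from tb import *
d=snap('wrist'); save(d,'pics/w4.png'); print(d['s']['ee_pos'],d['s']['tool_rot'])
o=np.array([.4585,-.2265,.01]); p=(o-d['wc'][:3,3])@d['wc'][:3,:3]; u=(d['cx']+d['f']*p[0]/-p[2],d['cy']-d['f']*p[1]/-p[2]); print(u)
bar(d,u)
E
```

```text
[ 0.45986998 -0.22634167  0.06252291] [ 1.79999611e+02 -1.40724553e-01 -2.18954959e+01]
(np.float64(330.651191519969), np.float64(268.851220462125))
bar [ 0.4581 -0.2265] -21.84 [59.  39.7] z 0.0103
```

View pics/w4.png

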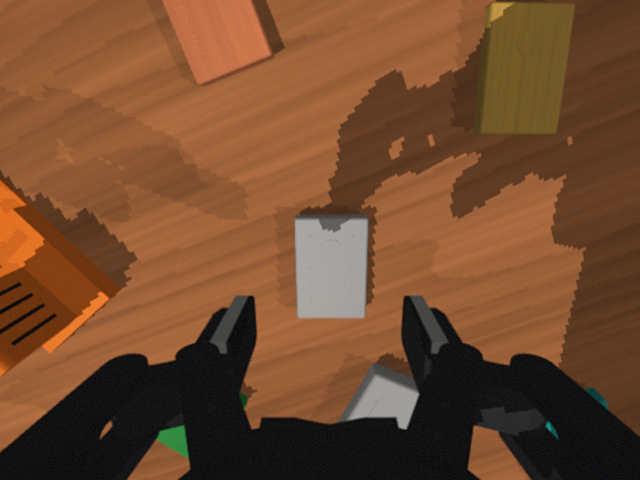

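The bar sits centred between the open fingers at (331,268), with the larger decoy at (380,400) clear of them. I'll descend and grip.

Emit:
play_rows:
  steps:
    - {"x": 0,"y": 0,"z": 0.5,"rx": 0,"ry": 0,"rz": 0,"jaw": 0.7}
    - {"x": 0,"y": 0,"z": 0.9,"rx": 0,"ry": 0,"rz": 0,"jaw": 0.7}
    - {"x": 0,"y": 0,"z": 1.2,"rx": 0,"ry": 0,"rz": 0,"jaw": 0.7}
    - {"x": 0,"y": 0,"z": 1.2,"rx": 0,"ry": 0,"rz": 0,"jaw": 0.7}
    - {"x": 0,"y": 0,"z": 1.2,"rx": 0,"ry": 0,"rz": 0,"jaw": 0.3}
    - {"x": 0,"y": 0,"z": 1.2,"rx": 0,"ry": 0,"rz": 0,"jaw": 0.2}
    - {"x": 0,"y": 0,"z": 1.2,"rx": 0,"ry": 0,"rz": 0,"jaw": 0}
    - {"x": 0,"y": 0,"z": 1.2,"rx": 0,"ry": 0,"rz": 0,"jaw": 0}

```text
t: 4.47
ee_pos: [0.4597, -0.227, 0.0023]
tool_rot: [180.0, -0.2, -22.0]
ft_force: [-0.4, 1.5, 5.2]
finger_gap: 0.0378
gripper_force: 61.2
```

```bash
sed -i 's/((-.75,1.95,3),(0,0,0))\]/((-.75,1.95,3),(0,0,0)),((0,0,1.2),(0,0,0))]/' chain.py; python3 - <<'E'
from chain import *
print(c[0],now()[0],ctrl.read_state()['ft_force'])
up=(np.array([.4585,-.2265,.12]),E(180,0,-21.98)); print(rel(c,up))
# over tray: rotate yaw to 18.5
print(rel(c,((.562,-.0505,.12),E(180,0,18.5+0.0))), c[1].as_euler('xyz',degrees=True))
E
```

```text
[ 4.58632045e-01 -2.26210727e-01 -1.24900090e-16] [ 0.45970839 -0.22697109  0.00234246] [-0.41187357  1.50798227  5.18564378]
(array([-0.   ,  0.006, -2.4  ]), array([-0.   , -0.   , -0.001]))
(array([ 0.602, -4.033, -2.4  ]), array([-0.   , -0.   , -6.747])) [180.      0.    -21.984]
```

Emit:
play_rows:
  steps:
    - {"x": 0,"y": 0,"z": -0.4,"rx": 0,"ry": 0,"rz": 0,"jaw": 0}
    - {"x": 0,"y": 0,"z": -1.0,"rx": 0,"ry": 0,"rz": 0,"jaw": 0}
    - {"x": 0.2,"y": -1.3,"z": -1.2,"rx": 0,"ry": 0,"rz": -2,"jaw": 0}
    - {"x": 0.4,"y": -2.4,"z": -1.2,"rx": 0,"ry": 0,"rz": -3.7,"jaw": 0}
    - {"x": 0.6,"y": -3.3,"z": -1.2,"rx": 0,"ry": 0,"rz": -5.5,"jaw": 0}
    - {"x": 0.6,"y": -4.03,"z": -1.2,"rx": 0,"ry": 0,"rz": -6.75,"jaw": 0}
    - {"x": 0.6,"y": -4.03,"z": -1.2,"rx": 0,"ry": 0,"rz": -6.75,"jaw": 0}
    - {"x": 0.6,"y": -4.03,"z": -1.2,"rx": 0,"ry": 0,"rz": -6.75,"jaw": 0}
    - {"x": 0.6,"y": -4.03,"z": -1.2,"rx": 0,"ry": 0,"rz": -6.75,"jaw": 0}

```text
t: 5.6
ee_pos: [0.5614, -0.0518, 0.0602]
tool_rot: [180.0, 0.0, 18.4]
ft_force: [0.1, -0.6, -2.5]
finger_gap: 0.0379
gripper_force: 61.0
```

```bash
sed -i 's/((0,0,1.2),(0,0,0))\]/((0,0,1.2),(0,0,0)),((.6,-4.03,-1.2),(0,0,-6.75))]/' chain.py; python3 - <<'E'
from chain import *
import pickle
d=snap('wrist'); save(d,'pics/w5.png'); pickle.dump(d,open('w5.pkl','wb')); s=d['s']
print(c[0],c[1].as_euler('xyz',degrees=True),s['ee_pos'],s['tool_rot'],s['ft_force'],s['finger_gap'])
E
```

```text
[ 0.56188175 -0.05059254  0.06      ] [180.      0.     18.516] [ 0.56142441 -0.05183005  0.06019065] [1.79989109e+02 2.16633061e-02 1.83919033e+01] [ 0.12618053 -0.63625799 -2.48960518] 0.037895441386601135
```

View pics/w5.png

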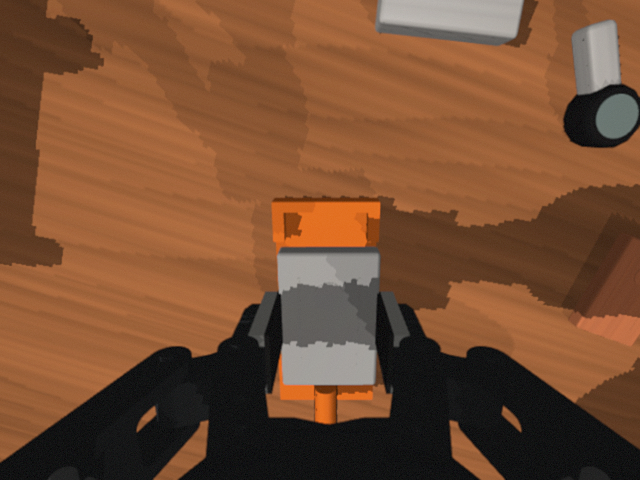

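The held bar is at (329,315) over the tray. The tray's front end at (327,222) and fin top at (325,400) line up with it. Next I'll measure the bar against the tray.

```bash
cat > held.py <<'E'
from h import *
import pickle
def held(d):
    H=hsv(d); roi=np.zeros((480,640),bool); roi[235:395,265:395]=1
    p=px(roi&(H[...,1]<70)&(H[...,2]>60)&(d['z_map']>0)); P=depthpts(d,p)
    c0=depthpts(d,[[329,300]])[0]; z=c0[2]; k=np.abs(P[:,2]-z)<.003
    k2=np.zeros((480,640),bool); k2[p[k][:,1],p[k][:,0]]=1; k2=comp(k2,(329,300)); uv=px(k2)
    zt=np.median(depthpts(d,uv)[:,2]); r=rect(onplane(d,uv,zt)); print('held',r[0].round(4),round(r[1],2),r[2].round(1),'z',zt.round(4),'TCP',d['s']['ee_pos'].round(4))
    # tray front: orange top pixels, in tray coordinates from the estimate
    m=(H[...,0]>3)&(H[...,0]<15)&(H[...,1]>200)&(H[...,2]>90); uv=px(m); P=depthpts(d,uv); t=(P[:,2]>.0095)&(P[:,2]<.017)&(uv[:,1]<300)
    o=np.array([.5615,-.0505]); a=np.radians(18.5); ex=np.array([np.cos(a),np.sin(a)]); ey=np.array([-ex[1],ex[0]])
    Q=onplane(d,uv[t],.013)[:,:2]-o; print('tray front x',np.percentile(Q@ex,[99,99.9]).round(4),'y',np.percentile(Q@ey,[.5,1,99,99.5]).round(4))
    e=Q[(Q@ex>.033)]; A=np.polyfit(*np.array([[yy,(e@ex)[np.abs(e@ey-yy)<.002].max()] for yy in np.arange(-.022,.023,.004)]).T,1); print('front edge slope deg',np.degrees(np.arctan(A[0])).round(2),A[1].round(4))
    b=r[0]-o; print('bar in tray frame',(b@ex).round(4),(b@ey).round(4))
    tc=d['s']['ee_pos'][:2]-r[0]; print('TCP-bar along tray x,y',(tc@ex).round(4),(tc@ey).round(4))
if __name__=='__main__':
    d=snap('wrist'); held(d); s=d['s']; print(s['tool_rot'],s['t'])
E
python3 held.py
```

```text
held [ 0.5609 -0.0518] 18.6 [60.4 39.6] z 0.0681 TCP [ 0.5615 -0.0518  0.0603]
tray front x [0.0378 0.0378] y [-0.0273 -0.0272  0.0282  0.0283]
front edge slope deg 0.07 0.0378
bar in tray frame -0.001 -0.0011
TCP-bar along tray x,y 0.0005 -0.0002
[1.79992389e+02 1.18179065e-02 1.83962311e+01] 5.65
```

Emit:
play_rows:
  steps:
    - {"x": 0.026,"y": -0.032,"z": 0.3,"rx": 0,"ry": 0,"rz": 0,"jaw": 0}
    - {"x": 0.026,"y": -0.032,"z": 0.65,"rx": 0,"ry": 0,"rz": 0,"jaw": 0}
    - {"x": 0.026,"y": -0.032,"z": 0.65,"rx": 0,"ry": 0,"rz": 0,"jaw": 0}
    - {"x": 0.026,"y": -0.032,"z": 0.65,"rx": 0,"ry": 0,"rz": 0,"jaw": 0}
    - {"x": 0.026,"y": -0.032,"z": 0.65,"rx": 0,"ry": 0,"rz": 0,"jaw": 0}

```text
t: 6.32
ee_pos: [0.563, -0.0489, 0.0284]
tool_rot: [180.0, -0.1, 18.5]
ft_force: [-0.1, 0.3, -2.4]
finger_gap: 0.0384
gripper_force: 61.0
```

```bash
python3 held.py
```

```text
held [ 0.5622 -0.049 ] 18.56 [59.8 39.5] z 0.0363 TCP [ 0.563  -0.0489  0.0284]
tray front x [0.0381 0.0382] y [-0.0274 -0.0273  0.0282  0.0283]
front edge slope deg -0.05 0.0381
bar in tray frame 0.0012 0.0012
TCP-bar along tray x,y 0.0007 -0.0001
[ 1.79970715e+02 -5.65646265e-02  1.85165400e+01] 6.325
```

Emit:
play_rows:
  steps:
    - {"x": -0.01,"y": 0.01,"z": 0.12,"rx": 0,"ry": 0,"rz": 0,"jaw": 0}
    - {"x": -0.01,"y": 0.01,"z": 0.22,"rx": 0,"ry": 0,"rz": 0,"jaw": 0}
    - {"x": -0.01,"y": 0.01,"z": 0.32,"rx": 0,"ry": 0,"rz": 0,"jaw": 0}
    - {"x": -0.01,"y": 0.01,"z": 0.4,"rx": 0,"ry": 0,"rz": 0,"jaw": 0}
    - {"x": -0.01,"y": 0.01,"z": 0.43,"rx": 0,"ry": 0,"rz": 0,"jaw": 0}
    - {"x": -0.01,"y": 0.01,"z": 0.43,"rx": 0,"ry": 0,"rz": 0,"jaw": 0}

```text
t: 7.12
ee_pos: [0.5622, -0.0495, 0.0062]
tool_rot: [-180.0, 0.0, 18.5]
ft_force: [1.3, 0.2, -2.0]
finger_gap: 0.038
gripper_force: 61.0
```

```bash
python3 held.py
```

```text
held [ 0.5614 -0.0496] 18.66 [59.9 39.6] z 0.014 TCP [ 0.5622 -0.0495  0.0062]
tray front x [0.0382 0.0382] y [-0.0274 -0.0272  0.0282  0.0283]
front edge slope deg -0.02 0.0382
bar in tray frame 0.0002 0.0009
TCP-bar along tray x,y 0.0007 -0.0002
[-1.79997034e+02  1.07743349e-02  1.85163364e+01] 7.125
```

Emit:
play_rows:
  steps:
    - {"x": 0,"y": 0,"z": 0.015,"rx": 0,"ry": 0,"rz": 0,"jaw": 0}
    - {"x": 0,"y": 0,"z": 0.015,"rx": 0,"ry": 0,"rz": 0,"jaw": 0.6}
    - {"x": 0,"y": 0,"z": 0.015,"rx": 0,"ry": 0,"rz": 0,"jaw": 0.6}
    - {"x": 0,"y": 0,"z": 0.015,"rx": 0,"ry": 0,"rz": 0,"jaw": 0.6}
    - {"x": 0,"y": 0,"z": -0.3,"rx": 0,"ry": 0,"rz": 0,"jaw": 0.6}
    - {"x": 0,"y": 0,"z": -1.0,"rx": 0,"ry": 0,"rz": 0,"jaw": 0.6}
    - {"x": 0,"y": 0,"z": -2.0,"rx": 0,"ry": 0,"rz": 0,"jaw": 0.6}
    - {"x": 0,"y": 0,"z": -2.4,"rx": 0,"ry": 0,"rz": 0,"jaw": 0.6}
    - {"x": 0,"y": 0,"z": -2.4,"rx": 0,"ry": 0,"rz": 0,"jaw": 0.6}
    - {"x": 0,"y": 0,"z": -2.4,"rx": 0,"ry": 0,"rz": 0,"jaw": 0.6}

```text
t: 8.43
ee_pos: [0.5614, -0.0494, 0.1244]
tool_rot: [-179.9, 0.1, 18.5]
ft_force: [-0.3, -0.8, 0.5]
finger_gap: 0.0512
gripper_force: 0.0
```

```bash
sed -i 's/((.6,-4.03,-1.2),(0,0,-6.75))\]/((.6,-4.03,-1.2),(0,0,-6.75)),((.026,-.032,.65),(0,0,0)),((-.01,.01,.43),(0,0,0)),((0,0,-2.4),(0,0,0))]/' chain.py
cat > seat.py <<'E'
from chain import *
d=snap('wrist'); s=d['s']; print(c[0],c[1].as_euler('xyz',degrees=True),s['ee_pos'],s['tool_rot'],s['t'])
H=hsv(d); T=d['wc']
def proj(P): p=np.linalg.inv(T)@np.r_[P,1]; x=p[0]/-p[2];y=-p[1]/-p[2]; k=1+d['k1']*(x*x+y*y); return d['cx']+d['f']*x*k,d['cy']+d['f']*y*k
m=(H[...,1]<70)&(H[...,2]>60); u=proj([.5615,-.0502,.013]); print(u)
m=comp(m,u); uv=px(m); P=depthpts(d,uv); k=np.abs(P[:,2]-np.median(P[:,2]))<.003; r=rect(onplane(d,uv[k],.013)); print('bar',r,np.median(P[:,2]))
c0=P[k].mean(0); w=np.linalg.svd(P[k]-c0,full_matrices=False)[2][2]; print('tilt',np.degrees(np.arccos(abs(w[2]))))
from tb import tray; tray(d); save(d,'pics/w6.png')
E
python3 seat.py
```

```text
[ 0.56229101 -0.04929542  0.126     ] [180.      0.     18.516] [ 0.56144264 -0.0493698   0.12438088] [-1.79927830e+02  1.42306672e-01  1.85154914e+01] 8.425
(np.float64(330.19637457825604), np.float64(237.6684916939055))
bar (array([ 0.56120447, -0.04966997]), 18.56985092163086, array([59.70996857, 39.6038475 ])) 0.013263299769701531
tilt 0.02839272002254526
traytop [ 0.5391 -0.0573] 18.45 [121.6  56. ] 0.0132
 origin by outline [ 0.5614 -0.0499]
  x [-0.0843 -0.0842  0.0373  0.0373]
  y [-0.028  -0.0278  0.0278  0.028 ]
 fin y,x,z [-0.0047  0.0003  0.0048] [-0.0784 -0.0512 -0.0392] [0.0617 0.0644]
 fintop y,x 0.0001 -0.057 907
 floor [-0.03    0.0372] [-0.028   0.0275]
```

The bar is seated: its top is at 13.2 mm with no tilt, and it is centred within 0.3 mm. Now I'll take the fin.

Emit:
play_rows:
  steps:
    - {"x": -0.6,"y": 0,"z": 0,"rx": 0,"ry": 0,"rz": 0,"jaw": 0.6}
    - {"x": -1.2,"y": 0.01,"z": 0.1,"rx": 0,"ry": 0,"rz": 0,"jaw": 0.6}
    - {"x": -1.2,"y": 0.01,"z": 0.6,"rx": 0,"ry": 0,"rz": 0,"jaw": 0.6}
    - {"x": -1.2,"y": 0.01,"z": 1.4,"rx": 0,"ry": 0,"rz": 0,"jaw": 0.6}
    - {"x": -1.2,"y": 0.01,"z": 1.9,"rx": 0,"ry": 0,"rz": 0,"jaw": 0.6}
    - {"x": -1.2,"y": 0.01,"z": 2.12,"rx": 0,"ry": 0,"rz": 0,"jaw": 0.6}
    - {"x": -1.2,"y": 0.01,"z": 2.12,"rx": 0,"ry": 0,"rz": 0,"jaw": 0.4}
    - {"x": -1.2,"y": 0.01,"z": 2.12,"rx": 0,"ry": 0,"rz": 0,"jaw": 0.2}
    - {"x": -1.2,"y": 0.01,"z": 2.12,"rx": 0,"ry": 0,"rz": 0,"jaw": 0}
    - {"x": -1.2,"y": 0.01,"z": 2.12,"rx": 0,"ry": 0,"rz": 0,"jaw": 0}

```text
t: 9.72
ee_pos: [0.5064, -0.0692, 0.0217]
tool_rot: [179.9, -0.1, 18.5]
ft_force: [-0.1, -0.7, 4.2]
finger_gap: 0.0094
gripper_force: 59.3
```

Emit:
play_rows:
  steps:
    - {"x": 0,"y": 0,"z": 0,"rx": 0,"ry": 0,"rz": 0,"jaw": 0}
    - {"x": 0,"y": 0,"z": 0,"rx": 0,"ry": 0,"rz": 0,"jaw": 0}

```text
t: 9.98
ee_pos: [0.5064, -0.0692, 0.0217]
tool_rot: [179.9, -0.1, 18.5]
ft_force: [0.0, 0.7, 5.7]
finger_gap: 0.0089
gripper_force: 59.4
```

Emit:
play_rows:
  steps:
    - {"x": 0,"y": 0,"z": -0.2,"rx": 0,"ry": 0,"rz": 0,"jaw": 0}
    - {"x": 0,"y": 0,"z": -0.6,"rx": 0,"ry": 0,"rz": 0,"jaw": 0}
    - {"x": 0,"y": 0,"z": -1.1,"rx": 0,"ry": 0,"rz": 0,"jaw": 0}
    - {"x": 0,"y": 0,"z": -1.6,"rx": 0,"ry": 0,"rz": 0,"jaw": 0}
    - {"x": 0,"y": 0,"z": -2.2,"rx": 0,"ry": 0,"rz": 0,"jaw": 0}
    - {"x": 0,"y": 0,"z": -2.8,"rx": 0,"ry": 0,"rz": 0,"jaw": 0}
    - {"x": 0,"y": 0,"z": -3.0,"rx": 0,"ry": 0,"rz": 0,"jaw": 0}
    - {"x": 0,"y": 0,"z": -3.0,"rx": 0,"ry": 0,"rz": 0,"jaw": 0}
    - {"x": 0,"y": 0,"z": -3.0,"rx": 0,"ry": 0,"rz": 0,"jaw": 0}
    - {"x": 0,"y": 0,"z": -3.0,"rx": 0,"ry": 0,"rz": 0,"jaw": 0}

```text
t: 11.22
ee_pos: [0.5049, -0.0689, 0.1687]
tool_rot: [-179.9, 0.1, 18.5]
ft_force: [-0.2, 0.3, -3.8]
finger_gap: 0.0094
gripper_force: 58.6
```

```bash
sed -i 's/((0,0,-2.4),(0,0,0))\]/((0,0,-2.4),(0,0,0)),((-1.2,.01,2.12),(0,0,0)),((0,0,-3),(0,0,0))]/' chain.py
cat > lifted.py <<'E'
from h import *
from pad import plane
def lifted(d,show=True):
    H=hsv(d); TW=np.eye(4); TW[:3,:3]=E(*d['s']['tool_rot']).as_matrix(); TW[:3,3]=d['s']['ee_pos']
    m=(H[...,0]>3)&(H[...,0]<15)&(H[...,1]>190)&(H[...,2]>70); m=comp(m); uv=px(m)
    g=comp((H[...,1]<70)&(H[...,2]>60)&(cv2.dilate(m.astype(np.uint8),np.ones((61,61)))>0)&(d['z_map']<.22)&(d['z_map']>.1)); ug=px(g)
    tl=lambda P:(P-TW[:3,3])@TW[:3,:3]
    Pg=tl(depthpts(d,ug)); cg,ng=plane(Pg); ng*=-np.sign(ng[2]); print('bar plane (tool): c',cg.round(4),'n',ng.round(4),'pitch',np.degrees(np.arctan2(ng[0],-ng[2])).round(2),'roll',np.degrees(np.arctan2(ng[1],-ng[2])).round(2),len(ug))
    P=tl(depthpts(d,uv)); r=np.abs((P-cg)@ng)<.003; c,n=plane(P[r]); n*=-np.sign(n[2]); print('rim plane: n',n.round(4),'offset from bar',((c-cg)@ng).round(4))
    for lab,u,cc in (('rim',uv[r],cg),('bar',ug,cg)):
        o,v=rays(d,u); o=tl(o[None])[0]; v=v@TW[:3,:3]; Q=o+v*((cc-o)@ng/(v@ng))[:,None]; q=rect(Q); print(lab,q[0].round(4),round(q[1],2),q[2].round(1),'x',np.percentile(Q[:,0],[.2,99.8]).round(4),'y',np.percentile(Q[:,1],[.5,99.5]).round(4))
if __name__=='__main__':
    d=snap('wrist'); s=d['s']; print(s['ee_pos'],s['tool_rot'],s['ft_force'],s['wrist_torque'],s['t']); save(d,'pics/w%d.png'%(s['t']*10)); lifted(d)
E
python3 lifted.py; ls pics
```

```text
[ 0.50487838 -0.06890951  0.16865954] [-1.79924743e+02  1.34000232e-01  1.85135408e+01] [-0.16133912  0.3178681  -3.79497803] [ 0.01518726  0.17462517 -0.02658708] 11.225
bar plane (tool): c [ 0.0589 -0.0006  0.0087] n [ 5.4e-03  6.0e-04 -1.0e+00] pitch 0.31 roll 0.04 11193
rim plane: n [ 0.0039  0.0013 -1.    ] offset from bar -0.0001
rim [ 0.0387 -0.0002] -0.03 [113.6  56.1] x [-0.0165  0.0955] y [-0.0281  0.0276]
bar [ 0.0578 -0.0006] -0.46 [59.3 39.5] x [0.0283 0.0873] y [-0.0202  0.019 ]
scene0.png
top0.png
w1.png
w112.png
w2.png
w3.png
w4.png
w5.png
w6.png
wrist0.png
```

```bash
cat > goal.py <<'E'
from chain import *
C=np.array([.5224,.2334,.0879]); Rp=R.from_euler('ZY',[18.8,-20.15],degrees=True)   # pad axes: x uphill
tr_in_tool=R.from_euler('x',180,degrees=True)*R.from_euler('y',.3,degrees=True); p=np.array([.058,-.0003,.0217])
print('n',Rp.as_matrix()[:,2].round(3),'tray z in tool',tr_in_tool.apply([0,0,1]).round(4))
def goal(h,dx=0,dy=0):
    Rt=Rp*tr_in_tool.inv(); return C+Rp.apply([dx,dy,h])-Rt.apply(p),Rt
if __name__=='__main__':
    print('cmd',c[0],c[1].as_euler('xyz',degrees=True))
    for h in (.08,.02,.0): g=goal(h); print(h,g[0].round(4),g[1].as_euler('xyz',degrees=True).round(2),rel(c,g))
E
python3 goal.py
```

```text
n [-0.326 -0.111  0.939] tray z in tool [ 0.0052 -0.     -1.    ]
cmd [ 0.5055557  -0.06882371  0.17      ] [180.      0.     18.516]
0.08 [0.4378 0.2043 0.1631] [-180.    -20.45   18.8 ] (array([ 0.449, -5.61 ,  0.139]), array([ 0.008,  3.408, -0.047]))
0.02 [0.4574 0.2109 0.1067] [-180.    -20.45   18.8 ] (array([ 0.863, -5.612,  1.265]), array([ 0.008,  3.408, -0.047]))
0.0 [0.4639 0.2132 0.088 ] [-180.    -20.45   18.8 ] (array([ 1.001, -5.612,  1.641]), array([ 0.008,  3.408, -0.047]))
```

Emit:
play_rows:
  steps:
    - {"x": 0.0,"y": -0.4,"z": -0.2,"rx": 0,"ry": 0.3,"rz": 0,"jaw": 0}
    - {"x": 0.1,"y": -1.1,"z": -0.3,"rx": 0,"ry": 0.8,"rz": 0,"jaw": 0}
    - {"x": 0.2,"y": -2.0,"z": -0.3,"rx": 0,"ry": 1.3,"rz": 0,"jaw": 0}
    - {"x": 0.3,"y": -2.9,"z": -0.3,"rx": 0,"ry": 1.9,"rz": 0,"jaw": 0}
    - {"x": 0.4,"y": -3.8,"z": -0.2,"rx": 0,"ry": 2.4,"rz": 0,"jaw": 0}
    - {"x": 0.45,"y": -4.6,"z": 0.0,"rx": 0,"ry": 2.9,"rz": 0,"jaw": 0}
    - {"x": 0.45,"y": -5.2,"z": 0.1,"rx": 0,"ry": 3.2,"rz": 0,"jaw": 0}
    - {"x": 0.45,"y": -5.5,"z": 0.14,"rx": 0,"ry": 3.4,"rz": -0.05,"jaw": 0}
    - {"x": 0.45,"y": -5.61,"z": 0.14,"rx": 0,"ry": 3.41,"rz": -0.05,"jaw": 0}
    - {"x": 0.45,"y": -5.61,"z": 0.14,"rx": 0,"ry": 3.41,"rz": -0.05,"jaw": 0}

```text
t: 12.52
ee_pos: [0.4376, 0.204, 0.1631]
tool_rot: [179.9, -20.4, 18.9]
ft_force: [-0.1, -0.7, -2.6]
finger_gap: 0.0088
gripper_force: 58.9
```

```bash
sed -i 's/,((0,0,-3),(0,0,0))\]/,((0,0,-3),(0,0,0)),((.45,-5.61,.14),(0,3.41,-.05))]/' chain.py; python3 - <<'E'
import pickle
from lifted import *
import goal
d=snap('wrist'); s=d['s']; print(s['ee_pos'],s['tool_rot'],s['ft_force'],s['t']); save(d,'pics/w7.png'); lifted(d)
print('cmd',goal.c[0]); [print(h,rel(goal.c,goal.goal(h))) for h in (.02,0)]
t=snap('scene'); pickle.dump(t,open('scene1.pkl','wb')); save(t,'pics/s1.png')
E
```

```text
n [-0.326 -0.111  0.939] tray z in tool [ 0.0052 -0.     -1.    ]
[0.43764925 0.20402522 0.16313404] [179.92908924 -20.41199454  18.85037581] [-0.13878912 -0.73714869 -2.62815857] 12.525
bar plane (tool): c [ 0.0578 -0.0002  0.0089] n [ 4.6e-03  7.0e-04 -1.0e+00] pitch 0.27 roll 0.04 11120
rim plane: n [ 0.0041  0.0016 -1.    ] offset from bar -0.0
rim [ 0.0386 -0.0002] -0.01 [113.2  56. ] x [-0.0165  0.0952] y [-0.028   0.0275]
bar [ 0.0571 -0.0002] -0.05 [59.2 39.6] x [0.0275 0.0866] y [-0.0197  0.0194]
cmd [0.43781275 0.20430152 0.163     ]
0.02 (array([-7.000e-03, -1.000e-03,  1.198e+00]), array([ 0.008, -0.002,  0.005]))
0 (array([-9.000e-03, -1.000e-03,  1.598e+00]), array([ 0.008, -0.002,  0.005]))
```

View pics/w7.png

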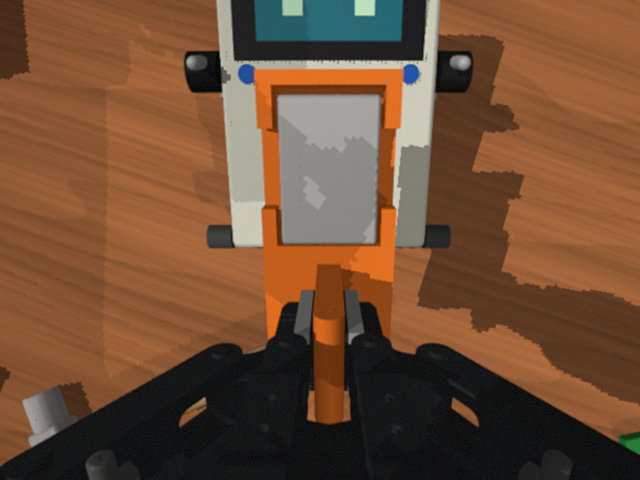

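The tray is over the head and aligned with it: tray axis near column 329, head edges at 220 and 437, fin downhill. I'll descend gently.

Emit:
play_rows:
  steps:
    - {"x": 0,"y": 0,"z": 0.3,"rx": 0,"ry": 0,"rz": 0,"jaw": 0}
    - {"x": 0,"y": 0,"z": 0.7,"rx": 0,"ry": 0,"rz": 0,"jaw": 0}
    - {"x": 0,"y": 0,"z": 1.0,"rx": 0,"ry": 0,"rz": 0,"jaw": 0}
    - {"x": 0,"y": 0,"z": 1.2,"rx": 0,"ry": 0,"rz": 0,"jaw": 0}
    - {"x": 0,"y": 0,"z": 1.35,"rx": 0,"ry": 0,"rz": 0,"jaw": 0}
    - {"x": 0,"y": 0,"z": 1.45,"rx": 0,"ry": 0,"rz": 0,"jaw": 0}
    - {"x": 0,"y": 0,"z": 1.5,"rx": 0,"ry": 0,"rz": 0,"jaw": 0}
    - {"x": 0,"y": 0,"z": 1.54,"rx": 0,"ry": 0,"rz": 0,"jaw": 0}
    - {"x": 0,"y": 0,"z": 1.54,"rx": 0,"ry": 0,"rz": 0,"jaw": 0}
    - {"x": 0,"y": 0,"z": 1.54,"rx": 0,"ry": 0,"rz": 0,"jaw": 0}

```text
t: 13.88
ee_pos: [0.4634, 0.2128, 0.0915]
tool_rot: [179.9, -20.5, 18.8]
ft_force: [0.0, -0.3, -3.1]
finger_gap: 0.0096
gripper_force: 58.9
```

Emit:
play_rows:
  steps:
    - {"x": 0,"y": 0,"z": 0.02,"rx": 0,"ry": 0,"rz": 0,"jaw": 0}
    - {"x": 0,"y": 0,"z": 0.04,"rx": 0,"ry": 0,"rz": 0,"jaw": 0}
    - {"x": 0,"y": 0,"z": 0.06,"rx": 0,"ry": 0,"rz": 0,"jaw": 0}
    - {"x": 0,"y": 0,"z": 0.06,"rx": 0,"ry": 0,"rz": 0,"jaw": 0}
    - {"x": 0,"y": 0,"z": 0.06,"rx": 0,"ry": 0,"rz": 0,"jaw": 0}

```text
t: 14.5
ee_pos: [0.4642, 0.2131, 0.0883]
tool_rot: [179.9, -20.5, 18.8]
ft_force: [0.7, 0.4, -3.8]
finger_gap: 0.0093
gripper_force: 58.9
```

Emit:
play_rows:
  steps:
    - {"x": 0,"y": 0,"z": 0.02,"rx": 0,"ry": 0,"rz": 0,"jaw": 0}
    - {"x": 0,"y": 0,"z": 0.04,"rx": 0,"ry": 0,"rz": 0,"jaw": 0}
    - {"x": 0,"y": 0,"z": 0.04,"rx": 0,"ry": 0,"rz": 0,"jaw": 0}
    - {"x": 0,"y": 0,"z": 0.04,"rx": 0,"ry": 0,"rz": 0,"jaw": 0}

```text
t: 15.0
ee_pos: [0.4649, 0.2132, 0.0866]
tool_rot: [179.9, -20.5, 18.8]
ft_force: [-4.3, -2.6, 1.3]
finger_gap: 0.0097
gripper_force: 59.7
```

Emit:
play_rows:
  steps:
    - {"x": 0,"y": 0,"z": 0.02,"rx": 0,"ry": 0,"rz": 0,"jaw": 0}
    - {"x": 0,"y": 0,"z": 0.03,"rx": 0,"ry": 0,"rz": 0,"jaw": 0}
    - {"x": 0,"y": 0,"z": 0.03,"rx": 0,"ry": 0,"rz": 0,"jaw": 0}
    - {"x": 0,"y": 0,"z": 0.03,"rx": 0,"ry": 0,"rz": 0,"jaw": 0}

```text
t: 15.5
ee_pos: [0.4653, 0.2134, 0.0854]
tool_rot: [179.9, -20.5, 18.8]
ft_force: [-6.4, -1.8, 2.2]
finger_gap: 0.0094
gripper_force: 59.9
```

Emit:
play_rows:
  steps:
    - {"x": 0,"y": 0,"z": 0.015,"rx": 0,"ry": 0,"rz": 0,"jaw": 0}
    - {"x": 0,"y": 0,"z": 0.03,"rx": 0,"ry": 0,"rz": 0,"jaw": 0}
    - {"x": 0,"y": 0,"z": 0.03,"rx": 0,"ry": 0,"rz": 0,"jaw": 0}
    - {"x": 0,"y": 0,"z": 0.03,"rx": 0,"ry": 0,"rz": 0,"jaw": 0}
    - {"x": 0,"y": 0,"z": 0.03,"rx": 0,"ry": 0,"rz": 0,"jaw": 0}
    - {"x": 0,"y": 0,"z": 0.03,"rx": 0,"ry": 0,"rz": 0,"jaw": 0}

```text
t: 16.25
ee_pos: [0.4657, 0.2136, 0.0842]
tool_rot: [179.9, -20.4, 18.8]
ft_force: [-8.4, -2.9, 3.5]
finger_gap: 0.0094
gripper_force: 60.2
```

```bash
cat > fin.py <<'E'
from lifted import *
import goal
from goal import C,Rp
d=snap('wrist'); s=d['s']; print(s['ee_pos'],s['tool_rot'],s['ft_force'],s['qvel'].round(2),s['t']); save(d,'pics/w8_%d.png'%(s['t']*10)); lifted(d)
ft=s['ft_force']-np.array([0,0,-3.4]); print('contact in pad axes',Rp.inv().apply(ft).round(1))
T=E(*s['tool_rot']); o=s['ee_pos']+T.apply([.0577,-.0003,.0219]); print('tray origin in pad frame',Rp.inv().apply(o-C).round(4),'tray n vs pad',np.degrees(np.arccos((T*goal.tr_in_tool).apply([0,0,1])@Rp.apply([0,0,1]))).round(2))
# head plane seen now beside the tray
H=hsv(d); m=(H[...,1]<60)&(H[...,2]>120); uv=px(m); P=depthpts(d,uv); q=Rp.inv().apply(P-C); k=(np.abs(q[:,2]+.014)<.006)&(np.abs(q[:,1])<.075)&(np.abs(q[:,1])>.034)&(np.abs(q[:,0])<.06)
c_,n_=plane(P[k]); print('head n in pad axes',Rp.inv().apply(n_).round(4),'head z',np.median(q[k,2]).round(4),k.sum())
g=px((H[...,1]<70)&(H[...,2]>60)); Pg=Rp.inv().apply(depthpts(d,g)-C); k=(np.abs(Pg[:,0])<.025)&(np.abs(Pg[:,1])<.015); c_,n_=plane(Pg[k]); print('bar top in pad frame',c_.round(4),'n',n_.round(4))
E
python3 fin.py
```

```text
n [-0.326 -0.111  0.939] tray z in tool [ 0.0052 -0.     -1.    ]
[0.46572532 0.21357751 0.08417665] [179.94328816 -20.44910581  18.82902096] [-8.37835024 -2.86744181  3.4966188 ] [ 0.02 -0.02 -0.05  0.   -0.05 -0.09] 16.25
bar plane (tool): c [ 0.0647 -0.0002  0.0318] n [ 0.0062  0.002  -1.    ] pitch 0.35 roll 0.11 19724pad.py:5: RuntimeWarning: Mean of empty slice.
  c=P.mean(0); w=np.linalg.svd(P-c,full_matrices=False)[2]; n=w[2]*np.sign(w[2][2]); r=(P-c)@n
  ret = um.true_divide(
Traceback (most recent call last):
  File "fin.py", line 4, in <module>
    d=snap('wrist'); s=d['s']; print(s['ee_pos'],s['tool_rot'],s['ft_force'],s['qvel'].round(2),s['t']); save(d,'pics/w8_%d.png'%(s['t']*10)); lifted(d)
                                                                                                                                               ~~~~~~^^^
  File "lifted.py", line 9, in lifted
    P=tl(depthpts(d,uv)); r=np.abs((P-cg)@ng)<.003; c,n=plane(P[r]); n*=-np.sign(n[2]); print('rim plane: n',n.round(4),'offset from bar',((c-cg)@ng).round(4))
                                                        ~~~~~^^^^^^
  File "pad.py", line 5, in plane
    c=P.mean(0); w=np.linalg.svd(P-c,full_matrices=False)[2]; n=w[2]*np.sign(w[2][2]); r=(P-c)@n
                                                                ~^^^
IndexError: index 2 is out of bounds for axis 0 with size 0
```

```bash
sed -i 's/; lifted(d)$//' fin.py; python3 fin.py; ls pics
```

```text
n [-0.326 -0.111  0.939] tray z in tool [ 0.0052 -0.     -1.    ]
[0.46574714 0.21355689 0.08418883] [179.94016525 -20.45308475  18.82930746] [-8.18569409 -3.34548745  2.95206095] [-0.    0.03 -0.04 -0.04  0.14  0.05] 16.3
contact in pad axes [-6.1 -0.5  9. ]
tray origin in pad frame [ 0.0002 -0.0002 -0.0044] tray n vs pad 0.05
head n in pad axes [ 8.0e-04 -1.1e-03  1.0e+00] head z -0.0142 33037
bar top in pad frame [0.0015 0.     0.0128] n [-0.0075  1.      0.0032]
s1.png
scene0.png
top0.png
w1.png
w112.png
w2.png
w3.png
w4.png
w5.png
w6.png
w7.png
w8_162.png
w8_163.png
wrist0.png
```

```bash
cat > bt.py <<'E'
from fin import *
q=Pg[(np.abs(Pg[:,0])<.024)&(np.abs(Pg[:,1])<.015)&(np.abs(Pg[:,2]-.009)<.006)]; c_,n_=plane(q); print('bar top',c_.round(4),n_.round(4),len(q))
o=px((H[...,0]>3)&(H[...,0]<15)&(H[...,1]>190)&(H[...,2]>70)); Po=Rp.inv().apply(depthpts(d,o)-C)
r=(np.abs(Po[:,2]-.009)<.005)&(Po[:,0]<.04)&(np.abs(Po[:,1])<.03); c_,n_=plane(Po[r]); print('rim',c_.round(4),n_.round(4)); k=r&(np.abs((Po-c_)@n_)<.002); print('x',np.percentile(Po[k,0],[1,99.8]).round(4),'y',np.percentile(Po[k,1],[.5,99.5]).round(4))
E
python3 bt.py
```

```text
n [-0.326 -0.111  0.939] tray z in tool [ 0.0052 -0.     -1.    ]
[0.46571564 0.21358482 0.0841642 ] [179.94227187 -20.44718093  18.83310736] [-7.61046448 -3.14366482  3.44299359] [-0.09 -0.09  0.05  0.05  0.06  0.01] 16.35
contact in pad axes [-5.4 -0.5  9.3]
tray origin in pad frame [ 0.0002 -0.0002 -0.0044] tray n vs pad 0.05
head n in pad axes [ 0.0012 -0.0011  1.    ] head z -0.0143 33016
bar top in pad frame [0.0015 0.     0.0136] n [-0.0293 -0.9996  0.001 ]
bar top [ 0.0008 -0.0001  0.0087] [-2.1e-03 -8.0e-04  1.0e+00] 9052
rim [-0.0217 -0.0003  0.0086] [-1.8e-03 -5.0e-04  1.0e+00]
x [-0.071   0.0376] y [-0.0279  0.0274]
```

View pics/w8_163.png

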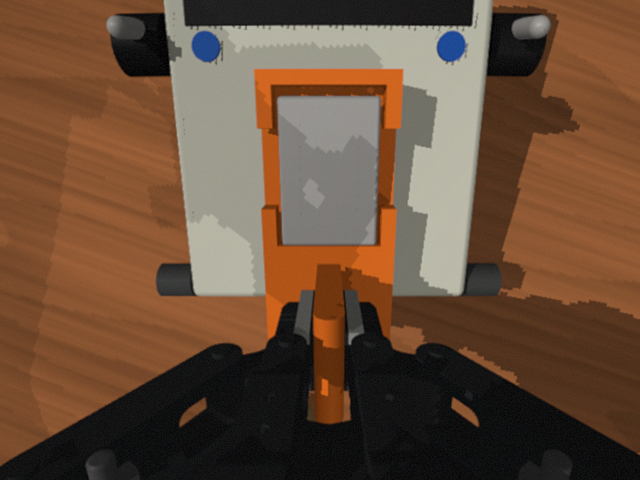

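The tray lies flush to 0.1° and centred within 1 mm, with the bar at (329,170) seated. The plate is pressed in about 3.5–4.4 mm with about 9 N, so I'm handing in.

```bash
python3 -c "
from cell import ctrl
print(ctrl.hand_in())"
```

```text
the job is handed in; nothing more can be done
None
```

I handed the job in (no verdict came back) with the silver bar seated in the tray and the tray still gripped, flush and centred on the sensor plate, fin downhill, pressed in about 4 mm with about 9 N.

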